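# Hang the palette on its peg

## Robot

A 6-joint arm with a two-finger parallel gripper is mounted at the origin on the work surface. World frame = base frame: x ahead of the robot, y to its left, z up, the work surface at z = 0. Lengths are in m, angles in degrees, forces in N, time in s.
With the tool pointing down it reaches from about 0.425 to 0.95 m from the base axis. Payload 3.5 kg.
Tool frame: the origin (TCP) lies midway between the tips of the shut fingers; the grasp point (between the pads) lies 19 mm behind it; z points along the fingers, y is the line along which they close (so a half turn about z gives the same grasp; the last joint's range is limited). The gripper opens to 85 mm and grips with 20 to 120 N. Pads are 22 mm wide; open, the fingers measure 114 mm over their backs; the gripper's body (76 mm by 85 mm) begins 54 mm behind the grasp point. The pads swing forward as they close: fully open they stand 13 mm farther back than shut.
Start: joints at [-74.485, 16.404, 90.338, -0, 73.258, -8.594], TCP at [0.276, -0.616, 0.231] pointing down, gripper open.
Joint ranges: [-158.93, 158.93], [-51.34, 127.21], [12.03, 142.37], [-87.48, 267.48], [13.55, 161.25], [-162.69, 162.69]. Speed limits (degrees/s): [159.86, 159.86, 180, 180, 180, 180].

## Interface

Orientations are given as [roll, pitch, yaw] about the fixed x, y, z axes, in that order (R = Rz(yaw) Ry(pitch) Rx(roll)).
In Python, from cell import ctrl, viewer, spotter gives the robot as it stands.
- The arm moves only by the tool move_arm, never from a script. Its argument "motion" is a list of rows, each a list of 7 numbers: the shift along the world's x, y, z in units of 40 mm (1.0 is 40 mm), then the turn, a rotation vector about the world's x, y, z in units of pi/4 rad (1.0 is pi/4 rad), then the closure, from -1 (fully open) to 1 (shut). In form: [[x, y, z, wx, wy, wz, fingers], ...]. A call has 1 to 5 rows; each row shifts and turns the commanded pose from where the row before left it; what a row does not reach is not made up. A row lasts 1/12 s, in which the tool goes at most 41.7 mm and 7.16 degrees, less where a joint would pass 70% of its speed; a pose out of reach is approached as far as the arm can. A call with a number of a shift or a turn outside -1 to 1 is refused whole. A call with a gripper value outside its range is refused whole. The fingers move at their own pace and stop on an object; "force" is the grip in N (left out, the last holds). Time passes only in rows, so rows that do not move let the fingers close. It gives the time, the measured TCP pose, the force, the opening and the grip force at its end, in the units of the state.
- ctrl.get_obs(): the state, without advancing time (a new reading comes with each control period).
- viewer.capture(name): name is "side" or "top"; returns a dict with "image" (384x512x3 uint8, red, green, blue), "range_z" (384x512 float32, m along the optical axis (not along the pixel's ray), 0 where there is no reading), "fx", "fy", "cx", "cy" (pixels), "world_from_camera" (4x4, takes a point from camera to world coordinates). Camera axes: x right, y down, z forward; pixel columns grow to the right and rows downward; lengths in m; the calibration is good to about 2 mm. A picture is of the moment at which its call begins.
- ctrl.finish_job(): hands the job in; it is judged then, once.
Trained networks look in a picture, given as the dict that the camera call returned (one of the last four; its "shot" number tells which), for a name from the list of things; names that differ only in an ending like _2 or _b are one class to them, and where a whole thing is asked for, a point or a joint stands for the part that bears it (a point fixed in the world has none). Each returns a list of dicts, best first, with "confidence" (0 to 1); they miss things now and then, are a little off and sometimes report something else, mostly with a low value. They report only what shows in the picture. A call takes as long as a camera call. They do not tell look-alikes from the thing itself.
- spotter.search_frame(picture, target): "location" ([x, y, z] in m, in world coordinates, good to about 4 mm: the middle of the surface that is visible of it).
The state is a dict: "time": time; "joint_positions": joint angles; "qd": joint speeds; "tau": joint torques, N m; "eef_pos": TCP position; "tcp_rot": TCP orientation; "ft_force": force on the tool from outside, world axes, zero at the start; "ft_torque": the same for the moment, N m; "gripper_width": finger opening in m; "grip_force": force on a finger pad.
Only numpy, scipy, OpenCV 4.12 (cv2) and the standard library are available. Lean on these libraries where they do the work, as an engineer would, in place of code of your own. Each camera call takes 0.05 s, during which the arm holds its last target. There are 200 camera calls.

## Task

Take the painter's palette (the board with the thumb hole) out of the upright crate and hang it by its hole on the peg of the hanging board. Gently push it all the way back along the peg until it hangs straight and flat against the board, and leave it there; do not disturb the two plain panels, the brush jar or the tin.

Things in the scene. Friction and masses are not known exactly. Their poses are not given: they have to be found in the camera images.
- palette: plywood palette, 6 mm thick (x), 120 mm wide (y), 150 mm tall (z), standing on edge; the only board with a hole; dried paint dabs on its +x face. Origin: centre of its lower edge; x is the normal of the board, z up towards the edge near the hole. About 0.1 kg
- hole (a point): centre of the palette's round through hole, 22 mm in diameter, 40 mm below the palette's top edge, mid-width and mid-thickness; its axis is the palette's x
- palette_top (a point): middle of the palette's top edge
- crate: fixed low wooden crate 190 mm (x) by 150 mm (y); three parallel slots, 60 mm apart along its x (the middle one at its centre), each 9 mm wide and running along y, hold the boards upright in any order. Slot floors 12 mm above the table, slot rails 57 mm and end walls 62 mm high; end walls 130 mm apart. Origin: centre of underside
- rack: fixed upright plywood hanging board, 220 mm wide (y), 18 mm thick, top edge 245 mm above the table, on a foot 20 mm high which reaches 50 mm in front and 70 mm behind. Origin: at table height under the middle of the board's front face, which is the plane x = 0 of its frame; its front looks along its own -x, away from the robot; low braces behind
- peg: fixed dark wooden round peg, 12 mm in diameter, which stands out 66 mm from the front face of the hanging board to its rounded tip, along -x, rising 7 degrees (its tip is 8 mm higher than its root). Where it sits on the board varies. Origin: centre of its root on the board's front face; axes as the hanging board's
- panel_a: plain plywood panel without a hole, 6 x 120 x 105 mm tall, in a slot of the crate. Origin: centre of its lower edge
- panel_b: plain plywood panel without a hole, 6 x 120 x 120 mm tall, in a slot of the crate. Origin: centre of its lower edge
- jar: white jar with brushes, 68 mm in diameter, 100 mm high, brushes to about 220 mm. Origin: centre of underside
- tin: small closed paint jar, 56 mm in diameter, 55 mm high. Origin: centre of underside
There are look-alikes about, which are no part of the job. What is shaped like the palette but blue or turquoise is not meant.

How it is judged (in metres and radians):
On the way:
1. the peg has entered the palette's hole, the palette still standing off the board (x of hole in the frame of peg between -0.064 and -0.01 m and y of hole in the frame of peg between -0.009 and 0.009 m and z of hole in the frame of peg between -0.012 and 0.014 m), for 0.1 s.
At the end, for the whole second after the job is handed in: the peg is through the palette's hole and the palette hangs on it at rest, flat against the hanging board (gap at the hole at most 5 mm, faces parallel within 0.08 rad), upright within 0.12 rad, hole end up (x of hole in the frame of peg between -0.008 and 0.002 m and y of hole in the frame of peg between -0.006 and 0.006 m and z of hole in the frame of peg between -0.01 and 0.001 m and angle between the x axis of palette and the x axis of rack, either way round below 0.08 rad and angle between palette's own z axis and vertical below 0.12 rad and linear speed of palette below 0.02 m/s); the robot touches nothing.
It fails at once if the palette is pressed against the hanging board or peg with more than 40 N (contact force between palette and rack above 40 N or contact force between palette and peg above 40 N).
It fails at once if a plain panel is moved more than 30 mm or tipped (distance of any of panel_a, panel_b from where it was at the start of the episode above 0.03 m or angle between any of panel_a, panel_b's own z axis and vertical above 0.35 rad).
It fails at once if the brush jar or the tin is moved more than 30 mm or tipped (distance of any of jar, tin from where it was at the start of the episode above 0.03 m or angle between any of jar, tin's own z axis and vertical above 0.35 rad).
It also fails if it takes over 64 s, if anything falls off the work surface, if the arm or the gripper's body presses on something with over 40 N, if the wrist force passes 120 N, or if a joint passes its speed limit or range.

## Working session

There is one attempt and no reset: what is moved stays moved. The work goes in short steps, Python scripts to look and compute and a tool call to move; the robot and the scene stay as the last step left them, time stands still between calls to the robot, and variables do not carry over. Pictures are saved under pics/ and viewed, at most 10 in all, crops included, and the job is handed in when it is done.

Besides the shell and the picture viewer there is one more tool, called after "Emit:" by a JSON object that holds its "fn" and its "kwargs", one argument or row to a line. move_arm: Moves the arm, as the interface text tells. Shifts and turns lie within -1 to 1; 1 stands for 40 mm of shift or pi/4 rad of turn. Its arguments: {"type":"object","properties":{"motion":{"type":"array"},"force":{"type":"number"}},"required":["motion"]}

```bash
mkdir -p pics
cat > h.py <<'E'
import numpy as np, cv2
from cell import ctrl, viewer, spotter
def pts(p):
    z=p["range_z"]; v,u=np.indices(z.shape)
    c=np.stack([(u-p["cx"])/p["fx"]*z,(v-p["cy"])/p["fy"]*z,z,np.ones_like(z)],-1)
    w=c@np.array(p["world_from_camera"]).T
    w=w[...,:3]; w[z==0]=np.nan
    return w
def save(p,n): cv2.imwrite(f"pics/{n}.png",p["image"][...,::-1])
E
python3 - <<'E'
from h import *
ims=[]
for c in("side","top"):
    p=viewer.capture(c); ims.append(p["image"]); np.savez(f"{c}0.npz",w=pts(p),im=p["image"])
    print(c,np.round(p["world_from_camera"],3).tolist(),p["fx"])
    for t in("palette","hole","palette_top","crate","rack","peg","panel_a","jar","tin"):
        print(t,[(np.round(d["location"],3).tolist(),round(d["confidence"],2)) for d in spotter.search_frame(p,t)][:4])
    save(p,c+"0")
print(ctrl.get_obs())
E
```

```text
side [[0.994, -0.068, 0.086, 0.452], [-0.109, -0.656, 0.747, -0.701], [0.005, -0.752, -0.659, 0.72], [0.0, 0.0, 0.0, 1.0]] 373.0474204495442
palette [([0.293, -0.219, 0.081], 0.92), ([0.498, -0.251, 0.132], 0.78), ([0.501, -0.403, 0.099], 0.59)]
hole [([0.501, -0.248, 0.134], 0.81), ([0.296, -0.22, 0.088], 0.75), ([0.502, -0.4, 0.104], 0.7)]
palette_top [([0.498, -0.4, 0.103], 0.95), ([0.296, -0.218, 0.086], 0.84), ([0.497, -0.252, 0.128], 0.83)]
crate [([0.487, -0.243, 0.032], 0.73)]
rack [([0.51, 0.208, 0.057], 0.74)]
peg []
panel_a [([0.553, -0.245, 0.11], 0.61), ([0.44, -0.26, 0.118], 0.49), ([0.751, -0.041, 0.083], 0.37), ([0.489, -0.244, 0.032], 0.3)]
jar [([0.753, -0.036, 0.079], 0.76)]
tin [([0.618, -0.043, 0.045], 0.93), ([0.495, -0.25, 0.129], 0.69)]
top [[-0.025, -0.993, 0.117, 0.424], [-1.0, 0.024, -0.011, -0.059], [0.008, -0.117, -0.993, 1.18], [0.0, 0.0, 0.0, 1.0]] 447.6474597027464
palette [([0.5, -0.224, 0.149], 0.71), ([0.304, -0.209, 0.15], 0.66), ([0.497, -0.393, 0.12], 0.54)]
hole [([0.496, -0.393, 0.123], 0.85), ([0.307, -0.211, 0.153], 0.67), ([0.496, -0.226, 0.
[... 386 characters left out ...]
.02, 0.055], 0.73)]
{'time': 1.0, 'joint_positions': array([-7.44838778e+01,  1.64019475e+01,  9.03373284e+01, -7.31428793e-04,
        7.32605873e+01, -8.59239186e+00]), 'qd': array([ 0.03047454,  0.07115913, -0.02320071,  0.06460922,  0.02352397,
        0.0796898 ]), 'tau': array([ 2.52184182e-04, -4.05972970e+01, -2.92948240e+01, -1.37630004e-04,
        4.81521074e-04,  6.36601001e-06]), 'eef_pos': array([ 0.27575554, -0.6160855 ,  0.23135501]), 'tcp_rot': array([1.79999969e+02, 7.13007453e-04, 2.41087247e+01]), 'ft_force': array([ 0.39497017, -1.00655869, -1.2754618 ]), 'ft_torque': array([ 0.01481074,  0.03490251, -0.01752327]), 'grip_force': 0.0, 'gripper_width': 0.08535378046900656}
```

View pics/side0.png

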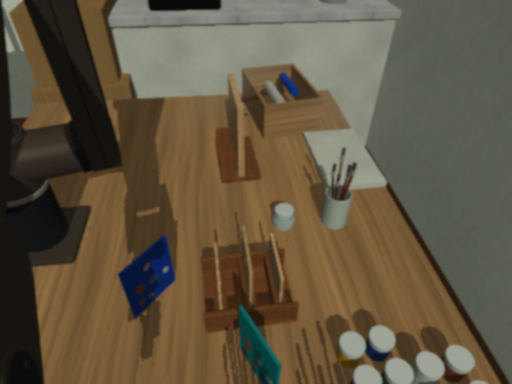

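View pics/top0.png

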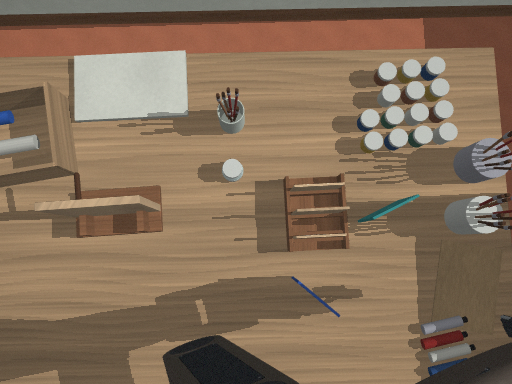

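The palette, the tallest board, stands in the crate's middle slot (side ~(247,265), top ~(318,210)). The teal and blue boards are look-alikes. The rack is at top ~(110,205), with its peg at ~(77,185) facing +x, away from the robot. Next I'll fit the geometry.

Run:
```python
from h import *
def line(P):
    c=np.median(P[:,:2],0); Q=P[np.linalg.norm(P[:,:2]-c,axis=1)<.2]
    vx,vy,x,y=cv2.fitLine(Q[:,:2].astype(np.float32),cv2.DIST_HUBER,0,.001,.001).ravel()
    d=np.array([vx,vy])*np.sign(vy); n=np.array([d[1],-d[0]])
    s=Q[:,:2]@d; r=(Q[:,:2]-[x,y])@n
    mid=np.array([x,y])+d*((np.percentile(s,1)+np.percentile(s,99))/2-np.array([x,y])@d)
    return len(Q),np.round(mid,4),'yaw',round(np.degrees(np.arctan2(-d[0],d[1])),2),'len',round(np.ptp(np.percentile(s,[1,99])),3),'thick',np.round(np.percentile(r,[5,95]),4)
for c in("top","side"):
    w=np.load(c+"0.npz")["w"].reshape(-1,3); w=w[np.isfinite(w).all(1)]
    x,y,z=w.T
    def box(a,b,e,f,g,h): return w[(x>a)&(x<b)&(y>e)&(y<f)&(z>g)&(z<h)]
    for nm,B in dict(pal=(.46,.53,-.33,-.15,.1,.18),left=(.40,.46,-.33,-.15,.1,.18),right=(.53,.59,-.33,-.15,.1,.18)).items():
        P=box(*B); zt=np.percentile(P[:,2],98) if len(P) else 0
        P=P[P[:,2]>zt-(.006 if c=='top' else .02)] if len(P) else P; print(c,nm,round(zt,4),line(P) if len(P)>5 else len(P))
    P=box(.44,.62,.1,.45,.238,.26); print(c,'racktop',len(P),line(P) if len(P)>5 else'', np.percentile(P[:,2],[5,50,95]).round(4) if len(P) else '')
    P=box(.53,.65,.1,.45,.1,.235); print(c,'pegish',len(P)); print(np.round(P[np.argsort(P[:,0])][::max(1,len(P)//25)],3).tolist())
    P=box(.4,.65,.1,.45,.012,.03); print(c,'foot',len(P),P.min(0).round(3) if len(P) else'',P.max(0).round(3)if len(P) else'')
im=cv2.imread("pics/top0.png")[160:260,20:180]
im2=cv2.imread("pics/side0.png")[50:200,180:300]
cv2.imwrite("pics/c1.png",np.hstack([cv2.resize(im,(480,300),interpolation=2),cv2.resize(im2,(240,300),interpolation=2)]))
```

```text
top pal 0.1655 (136, array([ 0.4983, -0.2293]), 'yaw', np.float32(1.52), 'len', np.float64(0.119), 'thick', array([-0.0027,  0.0028]))
top left 0.1213 (116, array([ 0.4386, -0.2293]), 'yaw', np.float32(1.62), 'len', np.float64(0.118), 'thick', array([-0.0025,  0.0026]))
top right 0.1356 (119, array([ 0.5585, -0.2283]), 'yaw', np.float32(1.41), 'len', np.float64(0.116), 'thick', array([-0.003 ,  0.0025]))
top racktop 934 (934, array([0.5166, 0.278 ]), 'yaw', np.float32(2.9), 'len', np.float64(0.216), 'thick', array([-0.0082,  0.0084])) [0.2421 0.2452 0.2481]
top pegish 440
[[0.53, 0.317, 0.198], [0.537, 0.312, 0.198], [0.543, 0.315, 0.202], [0.55, 0.318, 0.202], [0.555, 0.312, 0.194], [0.561, 0.319, 0.201], [0.568, 0.313, 0.198], [0.574, 0.323, 0.202], [0.58, 0.314, 0.202], [0.587, 0.314, 0.202], [0.611, 0.439, 0.114], [0.613, 0.426, 0.116], [0.614, 0.421, 0.123], [0.616, 0.414, 0.128], [0.617, 0.407, 0.106], [0.618, 0.422, 0.131], [0.618, 0.446, 0.131], [0.62, 0.41, 0.131], [0.621, 0.392, 0.106], [0.623, 0.414, 0.129], [0.625, 0.409, 0.129], [0.629, 0.393, 0.105], [0.633, 0.394, 0.10
[... 674 characters left out ...]
2411 0.2455 0.2469]
side pegish 266
[[0.531, 0.169, 0.1], [0.531, 0.17, 0.12], [0.531, 0.168, 0.189], [0.532, 0.169, 0.219], [0.532, 0.171, 0.233], [0.542, 0.312, 0.195], [0.548, 0.316, 0.202], [0.557, 0.311, 0.194], [0.563, 0.316, 0.201], [0.572, 0.31, 0.197], [0.579, 0.317, 0.2], [0.585, 0.318, 0.205], [0.612, 0.446, 0.115], [0.614, 0.436, 0.109], [0.616, 0.422, 0.116], [0.617, 0.408, 0.108], [0.619, 0.398, 0.129], [0.621, 0.415, 0.13], [0.622, 0.393, 0.109], [0.625, 0.393, 0.124], [0.628, 0.393, 0.124], [0.631, 0.393, 0.127], [0.635, 0.393, 0.123], [0.638, 0.395, 0.125], [0.642, 0.392, 0.112], [0.645, 0.395, 0.114], [0.649, 0.399, 0.123]]
side foot 931 [0.453 0.165 0.012] [0.65 0.45 0.03]
```

View pics/c1.png

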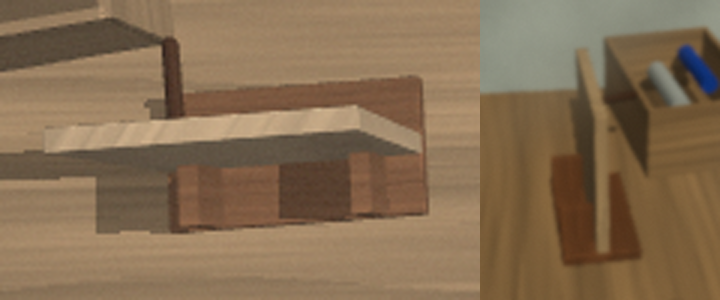

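The crop shows the peg (dark) at crop (172,75), pointing away from the robot. I'll fit its axis using the known radius and direction.

Run:
```python
from h import *
from scipy.optimize import least_squares
a=np.radians(2.95); n=np.array([np.cos(a),np.sin(a),0]); d=np.array([-np.sin(a),np.cos(a),0])
C=np.array([.5167,.277,0])+.009*n; r7=np.radians(7); ax=np.cos(r7)*n+np.array([0,0,np.sin(r7)])
e2=np.cross(ax,d)
A=[]
for c in("top","side"):
    w=np.load(c+"0.npz")["w"].reshape(-1,3); w=w[np.isfinite(w).all(1)]; x,y,z=w.T
    P=w[(x>.535)&(x<.60)&(y>.27)&(y<.36)&(z>.17)&(z<.235)]; A.append(P)
    print(c,len(P),'tip s',np.percentile((P-C)@n,[50,98,100]).round(4))
for P in A+[np.vstack(A)]:
    f=lambda q:np.hypot((P-C)@d-q[0],(P-C-[0,0,q[1]])@e2*-1 if 0 else (P-C-[0,0,q[1]])@np.cross(d,ax))-.006
    s=least_squares(f,[.04,.19],loss='soft_l1',f_scale=.002); root=C+d*s.x[0]+[0,0,s.x[1]]
    print(s.x.round(4),s.cost,'root',root.round(4),'tip',(root+ax*.066).round(4))
```

```text
top 142 tip s [0.0378 0.0637 0.0656]
side 72 tip s [0.0392 0.0634 0.0638]
[0.0384 0.1927] 0.00010048595267878147 root [0.5237 0.3158 0.1927] tip [0.5891 0.3192 0.2008]
[0.0377 0.1922] 6.264320767987945e-05 root [0.5237 0.3151 0.1922] tip [0.5892 0.3184 0.2002]
[0.0381 0.1926] 0.0001689961116936659 root [0.5237 0.3156 0.1926] tip [0.5891 0.3189 0.2006]
```

Emit:
{"fn": "move_arm", "kwargs": {
  "motion": [
    [0.37, 0.644, 0.05, 0, 0, 0.1, -1],
    [0.37, 0.644, 0.05, 0, 0, 0.1, -1],
    [0.37, 0.644, 0, 0, 0, 0.1, -1],
    [0.37, 0.644, 0, 0, 0, 0.1, -1],
    [0.37, 0.644, 0, 0, 0, 0.1, -1]
  ],
  "force": 40
}}

```text
time: 1.42
eef_pos: [0.3502, -0.4862, 0.2355]
tcp_rot: [180.0, 0.0, 46.8]
ft_force: [0.2, 0.4, -0.0]
gripper_width: 0.0854
grip_force: 0.0
```

Emit:
{"fn": "move_arm", "kwargs": {
  "motion": [
    [0.37, 0.644, 0, 0, 0, 0.1, -1],
    [0.37, 0.644, 0, 0, 0, 0.1, -1],
    [0.37, 0.644, 0, 0, 0, 0.1, -1],
    [0.37, 0.644, 0, 0, 0, 0.1, -1],
    [0.37, 0.644, 0, 0, 0, 0.1, -1]
  ]
}}

```text
time: 1.83
eef_pos: [0.4243, -0.3572, 0.2356]
tcp_rot: [180.0, 0.0, 69.3]
ft_force: [0.4, 0.6, 0.5]
gripper_width: 0.0853
grip_force: 0.0
```

Emit:
{"fn": "move_arm", "kwargs": {
  "motion": [
    [0.37, 0.644, 0, 0, 0, 0.1, -1],
    [0.37, 0.644, 0, 0, 0, 0.1, -1],
    [0.37, 0.644, 0, 0, 0, 0.1, -1],
    [0.37, 0.644, 0, 0, 0, 0.1, -1],
    [0.37, 0.644, 0, 0, 0, 0.1, -1]
  ]
}}

```text
time: 2.25
eef_pos: [0.4983, -0.2283, 0.2356]
tcp_rot: [180.0, 0.0, 91.8]
ft_force: [0.7, -0.1, 1.0]
gripper_width: 0.0855
grip_force: 0.0
```

Emit:
{"fn": "move_arm", "kwargs": {
  "motion": [
    [0, 0, 0, 0, 0, 0, -1],
    [0, 0, 0, 0, 0, 0, -1]
  ]
}}

```text
time: 2.42
eef_pos: [0.4982, -0.2286, 0.2355]
tcp_rot: [180.0, 0.0, 91.7]
ft_force: [0.4, -0.2, -0.5]
gripper_width: 0.0854
grip_force: 0.0
```

Emit:
{"fn": "move_arm", "kwargs": {
  "motion": [
    [0, -0.02, -0.6, 0, 0, 0, -1],
    [0, 0, -0.6, 0, 0, 0, -1],
    [0, 0, -0.6, 0, 0, 0, -1],
    [0, 0, -0.4, 0, 0, 0, -1],
    [0, 0, -0.24, 0, 0, 0, -1]
  ]
}}

```text
time: 2.83
eef_pos: [0.496, -0.2309, 0.1351]
tcp_rot: [-179.8, -0.1, 91.5]
ft_force: [-0.3, -0.4, 0.7]
gripper_width: 0.0854
grip_force: 0.0
```

Emit:
{"fn": "move_arm", "kwargs": {
  "motion": [
    [0, 0, 0, 0, 0, 0, 1],
    [0, 0, 0, 0, 0, 0, 1],
    [0, 0, 0, 0, 0, 0, 1],
    [0, 0, 0, 0, 0, 0, 1],
    [0, 0, 0, 0, 0, 0, 1]
  ]
}}

```text
time: 3.25
eef_pos: [0.4985, -0.2311, 0.1392]
tcp_rot: [179.9, 0.1, 91.6]
ft_force: [-0.1, -0.7, 0.1]
gripper_width: 0.026
grip_force: 0.0
```

Emit:
{"fn": "move_arm", "kwargs": {
  "motion": [
    [0, 0, 0, 0, 0, 0, 1],
    [0, 0, 0, 0, 0, 0, 1],
    [0, 0, 0, 0, 0, 0, 1],
    [0, 0, 0, 0, 0, 0, 1],
    [0, 0, 0, 0, 0, 0, 1]
  ]
}}

```text
time: 3.67
eef_pos: [0.4983, -0.2308, 0.1387]
tcp_rot: [179.9, 0.1, 91.6]
ft_force: [1.8, 0.6, 3.9]
gripper_width: 0.0054
grip_force: 41.2
```

Emit:
{"fn": "move_arm", "kwargs": {
  "motion": [
    [0, 0, 0.2, 0, 0, 0, 1],
    [0, 0, 0.35, 0, 0, 0, 1],
    [0, 0, 0.45, 0, 0, 0, 1],
    [0, 0, 0.5, 0, 0, 0, 1],
    [0, 0, 0.5, 0, 0, 0, 1]
  ],
  "force": 60
}}

```text
time: 4.08
eef_pos: [0.4969, -0.2298, 0.2174]
tcp_rot: [-179.9, -0.1, 91.6]
ft_force: [0.1, -0.3, -1.2]
gripper_width: 0.0046
grip_force: 60.9
```

Emit:
{"fn": "move_arm", "kwargs": {
  "motion": [
    [0, 0, 0.5, 0, 0, 0, 1],
    [0, 0, 0.5, 0, 0, 0, 1],
    [0, 0, 0.4, 0, 0, 0, 1],
    [0, 0, 0.35, 0, 0, 0, 1],
    [0, 0, 0, 0, 0, 0, 1]
  ]
}}

```text
time: 4.5
eef_pos: [0.4986, -0.231, 0.2909]
tcp_rot: [179.8, 0.2, 91.6]
ft_force: [0.7, -1.2, -0.4]
gripper_width: 0.0047
grip_force: 61.0
```

Run:
```python
from h import *
o=ctrl.get_obs();print(o['eef_pos'],o['tcp_rot'],o['gripper_width'],o['grip_force'])
ps=[viewer.capture(c) for c in("side","top")]
for p in ps:
    w=pts(p).reshape(-1,3);w=w[np.isfinite(w).all(1)];x,y,z=w.T
    P=w[(x>.47)&(x<.53)&(y>-.32)&(y<-.14)&(z>.15)&(z<.285)]
    print(len(P),np.percentile(P,[1,50,99],axis=0).round(3).tolist())
    print([(np.round(d["location"],3).tolist(),round(d["confidence"],2)) for d in spotter.search_frame(p,"hole")][:4])
cv2.imwrite("pics/l1.png",np.hstack([p["image"][100:360,100:450,::-1] for p in ps]))
```

```text
[ 0.49856927 -0.23098527  0.29093609] [1.79784836e+02 1.66834644e-01 9.16190766e+01] 0.004660243432296713 60.9587037563324
481 [[0.494, -0.291, 0.166], [0.497, -0.27, 0.225], [0.504, -0.175, 0.284]]
[([0.295, -0.22, 0.085], 0.82), ([0.498, -0.27, 0.256], 0.63)]
59 [[0.493, -0.238, 0.165], [0.494, -0.176, 0.211], [0.499, -0.169, 0.283]]
[]
```

View pics/l1.png

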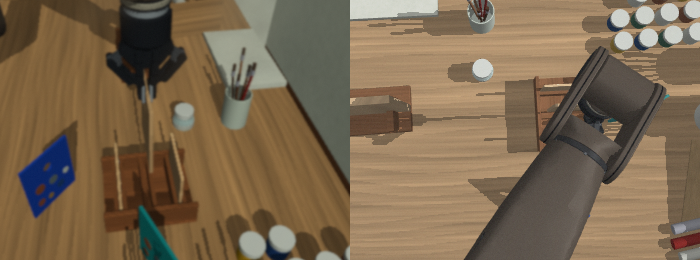

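Emit:
{"fn": "move_arm", "kwargs": {
  "motion": [
    [0.48, 0.3, 0, 0, 0, 0.03, 1],
    [0.48, 0.5, 0, 0, 0, 0, 1],
    [0.48, 0.7, 0, 0, 0, 0, 1],
    [0.48, 0.7, 0, 0, 0, 0, 1],
    [0.48, 0.7, 0, 0, 0, 0, 1]
  ]
}}

```text
time: 5.12
eef_pos: [0.5937, -0.1131, 0.2855]
tcp_rot: [-179.8, -0.1, 92.9]
ft_force: [0.6, -0.6, -0.5]
gripper_width: 0.0048
grip_force: 60.9
```

Emit:
{"fn": "move_arm", "kwargs": {
  "motion": [
    [0.48, 0.7, 0, 0, 0, 0, 1],
    [0, 0.7, 0, 0, 0, 0, 1],
    [0, 0.7, 0, 0, 0, 0, 1],
    [0, 0.7, 0, 0, 0, 0, 1],
    [0, 0.7, 0, 0, 0, 0, 1]
  ]
}}

```text
time: 5.53
eef_pos: [0.6121, 0.027, 0.2853]
tcp_rot: [-179.8, -0.0, 93.0]
ft_force: [0.2, -0.7, -1.3]
gripper_width: 0.0048
grip_force: 60.9
```

Emit:
{"fn": "move_arm", "kwargs": {
  "motion": [
    [0, 0.7, 0, 0, 0, 0, 1],
    [0, 0.7, 0, 0, 0, 0, 1],
    [0, 0.7, 0, 0, 0, 0, 1],
    [0, 0.7, 0, 0, 0, 0, 1],
    [0, 0.7, 0, 0, 0, 0, 1]
  ]
}}

```text
time: 5.95
eef_pos: [0.612, 0.1668, 0.2854]
tcp_rot: [-179.8, 0.0, 93.0]
ft_force: [0.3, 0.6, -1.5]
gripper_width: 0.0049
grip_force: 60.9
```

Emit:
{"fn": "move_arm", "kwargs": {
  "motion": [
    [0, 0.7, 0, 0, 0, 0, 1],
    [0, 0.7, 0, 0, 0, 0, 1],
    [0, 0.6, 0, 0, 0, 0, 1],
    [0, 0.45, 0, 0, 0, 0, 1],
    [0, 0.4, 0, 0, 0, 0, 1]
  ]
}}

```text
time: 6.37
eef_pos: [0.612, 0.281, 0.2853]
tcp_rot: [-179.8, 0.0, 93.0]
ft_force: [0.2, -0.8, -1.5]
gripper_width: 0.0047
grip_force: 60.9
```

Emit:
{"fn": "move_arm", "kwargs": {
  "motion": [
    [0, 0.4, 0, 0, 0, 0, 1],
    [0, 0.3, 0, 0, 0, 0, 1],
    [0, 0.2, 0, 0, 0, 0, 1],
    [0, 0.1, 0, 0, 0, 0, 1],
    [0, 0, 0, 0, 0, 0, 1]
  ]
}}

```text
time: 6.78
eef_pos: [0.6129, 0.32, 0.2876]
tcp_rot: [-180.0, 0.0, 93.0]
ft_force: [-0.8, 0.5, -1.4]
gripper_width: 0.0047
grip_force: 60.9
```

Emit:
{"fn": "move_arm", "kwargs": {
  "motion": [
    [0, 0, -0.3, 0, 0, 0, 1],
    [0, 0, -0.45, 0, 0, 0, 1],
    [0, 0, -0.45, 0, 0, 0, 1],
    [0, 0, -0.3, 0, 0, 0, 1],
    [0, 0, -0.2, 0, 0, 0, 1]
  ]
}}

```text
time: 7.2
eef_pos: [0.6121, 0.3183, 0.2167]
tcp_rot: [-179.8, 0.1, 92.9]
ft_force: [-1.1, 0.0, -2.2]
gripper_width: 0.005
grip_force: 60.9
```

Emit:
{"fn": "move_arm", "kwargs": {
  "motion": [
    [0, 0, 0, 0, 0, 0, 1],
    [0, 0, 0, 0, 0, 0, 1],
    [0, 0, 0, 0, 0, 0, 1]
  ]
}}

```text
time: 7.45
eef_pos: [0.6136, 0.3196, 0.2211]
tcp_rot: [179.9, -0.0, 92.9]
ft_force: [-0.1, 0.3, -0.8]
gripper_width: 0.0048
grip_force: 60.9
```

Run:
```python
from h import *
o=ctrl.get_obs();print(o['eef_pos'],o['tcp_rot'],o['gripper_width'],o['grip_force'])
ps=[viewer.capture(c) for c in("side","top")]
for i,p in enumerate(ps):
    w=pts(p).reshape(-1,3);w=w[np.isfinite(w).all(1)];x,y,z=w.T
    P=w[(x>.595)&(x<.63)&(y>.24)&(y<.388)&(z>.08)&(z<.23)]
    print(len(P),np.percentile(P,[1,50,99],axis=0).round(4).tolist() if len(P) else '')
    E=P[P[:,1]<P[:,1].min()+.008] if len(P) else P
    if len(E)>4:
        print('edge y',np.median(E[:,1]),'x vs z',np.polyfit(E[:,2],E[:,0],1),'y vs z',np.polyfit(E[:,2],E[:,1],1),'z',E[:,2].min(),E[:,2].max())
    for t in("hole","palette","peg"):print(t,[(np.round(d["location"],3).tolist(),round(d["confidence"],2)) for d in spotter.search_frame(p,t)][:4])
cv2.imwrite("pics/p1.png",np.hstack([cv2.resize(ps[0]["image"][20:220,160:360,::-1],(400,400)),cv2.resize(ps[1]["image"][120:260,10:150,::-1],(400,400))]))
```

```text
[0.6136454  0.31955223 0.22107146] [ 1.79880116e+02 -3.23476720e-02  9.29466746e+01] 0.004841822422841105 60.85298180580139
375 [[0.6075, 0.258, 0.0963], [0.6125, 0.2995, 0.1637], [0.6201, 0.379, 0.2289]]
edge y 0.2609245387092193 x vs z [-0.00852954  0.61822435] y vs z [-0.00426267  0.26167149] z 0.09523065104687767 0.22936821209071095
hole [([0.296, -0.219, 0.087], 0.96), ([0.613, 0.294, 0.175], 0.94), ([0.501, -0.403, 0.1], 0.93), ([0.749, -0.041, 0.084], 0.4)]
palette [([0.5, -0.402, 0.098], 0.77), ([0.614, 0.294, 0.168], 0.68), ([0.294, -0.215, 0.084], 0.62)]
peg [([0.562, 0.314, 0.198], 0.4)]
453 [[0.6083, 0.2608, 0.0959], [0.6119, 0.2966, 0.1543], [0.6191, 0.3644, 0.2289]]
edge y 0.2619471148637223 x vs z [-0.00612854  0.61628549] y vs z [-0.00182982  0.26322028] z 0.09905459688725271 0.22969235456539105
hole [([0.614, 0.29, 0.168], 0.72), ([0.303, -0.209, 0.149], 0.69), ([0.501, -0.394, 0.122], 0.58)]
palette [([0.616, 0.29, 0.168], 0.88), ([0.5, -0.389, 0.12], 0.69), ([0.302, -0.209, 0.146], 0.66)]
peg [([0.558, 0.313, 0.2], 0.66)]
```

View pics/p1.png

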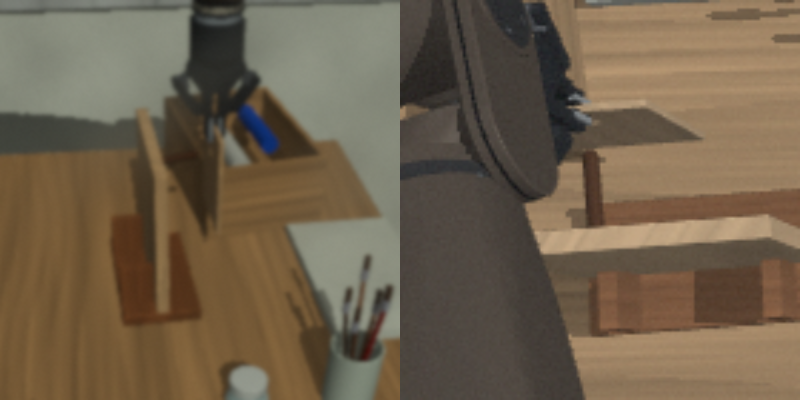

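Emit:
{"fn": "move_arm", "kwargs": {
  "motion": [
    [-0.15, -0.008, -0.02, 0, 0, 0, 1],
    [-0.15, -0.008, -0.03, 0, 0, 0, 1],
    [-0.15, -0.008, -0.02, 0, 0, 0, 1],
    [-0.15, -0.008, -0.02, 0, 0, 0, 1],
    [-0.15, -0.008, -0.02, 0, 0, 0, 1]
  ]
}}

```text
time: 8.27
eef_pos: [0.582, 0.3179, 0.2152]
tcp_rot: [-180.0, 0.0, 93.0]
ft_force: [1.1, 0.2, -1.1]
gripper_width: 0.0046
grip_force: 60.9
```

Emit:
{"fn": "move_arm", "kwargs": {
  "motion": [
    [-0.15, -0.008, -0.02, 0, 0, 0, 1],
    [-0.15, -0.008, -0.02, 0, 0, 0, 1],
    [0, 0, 0, 0, 0, 0, 1],
    [0, 0, 0, 0, 0, 0, 1],
    [0, 0, 0, 0, 0, 0, 1]
  ]
}}

```text
time: 8.68
eef_pos: [0.5712, 0.3173, 0.2139]
tcp_rot: [180.0, -0.0, 93.0]
ft_force: [-0.3, 0.6, -0.6]
gripper_width: 0.0046
grip_force: 60.9
```

Emit:
{"fn": "move_arm", "kwargs": {
  "motion": [
    [-0.13, -0.007, -0.015, 0, 0, 0, 1],
    [-0.12, -0.006, -0.015, 0, 0, 0, 1],
    [0, 0, -0.03, 0, 0, 0, 1],
    [0, 0, -0.03, 0, 0, 0, 1],
    [0, 0, 0, 0, 0, 0, 1]
  ]
}}

```text
time: 9.1
eef_pos: [0.5608, 0.3167, 0.2097]
tcp_rot: [-180.0, 0.0, 93.0]
ft_force: [-0.0, -0.2, -1.4]
gripper_width: 0.0049
grip_force: 60.9
```

Emit:
{"fn": "move_arm", "kwargs": {
  "motion": [
    [0, 0, -0.02, 0, 0, 0, 1],
    [0, 0, 0, 0, 0, 0, 1],
    [0, 0, 0, 0, 0, 0, 1]
  ]
}}

```text
time: 9.35
eef_pos: [0.561, 0.3167, 0.2093]
tcp_rot: [-180.0, 0.0, 93.0]
ft_force: [0.1, -0.0, -1.8]
gripper_width: 0.0045
grip_force: 60.9
```

Run:
```python
from h import *
o=ctrl.get_obs();print(o['eef_pos'],o['tcp_rot'],o['ft_force'],o['gripper_width'])
ps=[viewer.capture(c) for c in("side","top")]
for p in ps:
    w=pts(p).reshape(-1,3);w=w[np.isfinite(w).all(1)];x,y,z=w.T
    P=w[(x>.545)&(x<.59)&(y>.24)&(y<.388)&(z>.08)&(z<.23)]
    print(len(P),np.percentile(P,[1,50,99],axis=0).round(4).tolist())
cv2.imwrite("pics/q1.png",np.hstack([cv2.resize(ps[0]["image"][60:180,200:320,::-1],(400,400)),cv2.resize(ps[1]["image"][140:240,30:130,::-1],(400,400))]))
```

```text
[0.56104396 0.31672921 0.20926523] [-1.79998352e+02  6.89112408e-04  9.29573085e+01] [ 0.13427532 -0.00906092 -1.79476121] 0.004515031045530508
381 [[0.546, 0.2555, 0.0834], [0.56, 0.3021, 0.1664], [0.5852, 0.3669, 0.229]]
416 [[0.5455, 0.2576, 0.0856], [0.5593, 0.295, 0.171], [0.5869, 0.3482, 0.2296]]
```

View pics/q1.png

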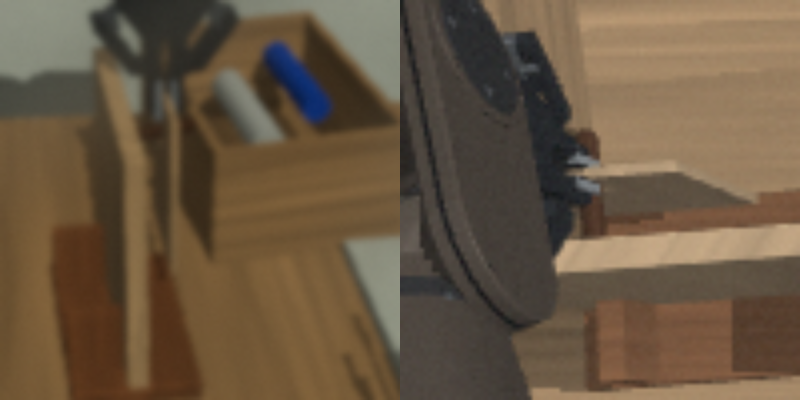

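Emit:
{"fn": "move_arm", "kwargs": {
  "motion": [
    [0, 0, 0, 0, 0, 0, 0.75],
    [0, 0, 0, 0, 0, 0, 0.65],
    [0, 0, 0, 0, 0, 0, 0.6],
    [0, 0, 0, 0, 0, 0, 0.55],
    [0, 0, 0, 0, 0, 0, 0.5]
  ]
}}

```text
time: 9.87
eef_pos: [0.5611, 0.3168, 0.2096]
tcp_rot: [180.0, -0.0, 93.0]
ft_force: [0.1, -0.4, -0.1]
gripper_width: 0.0215
grip_force: 0.0
```

Emit:
{"fn": "move_arm", "kwargs": {
  "motion": [
    [0, 0, 0, 0, 0, 0, 0.5],
    [0, 0, 0, 0, 0, 0, 0.5],
    [0, 0, 0.1, 0, 0, 0, 0.5],
    [0, 0, 0.2, 0, 0, 0, 0.5],
    [0, 0, 0.3, 0, 0, 0, 0.5]
  ]
}}

```text
time: 10.28
eef_pos: [0.5604, 0.3165, 0.2329]
tcp_rot: [-179.9, 0.0, 93.0]
ft_force: [-0.2, 0.1, -0.1]
gripper_width: 0.0213
grip_force: 0.0
```

Emit:
{"fn": "move_arm", "kwargs": {
  "motion": [
    [0, 0, 0.3, 0, 0, 0, 0.5],
    [0, 0, 0.4, 0, 0, 0, 0.5],
    [0, 0, 0.4, 0, 0, 0, 0.5],
    [0, 0, 0.4, 0, 0, 0, 0.5],
    [0, 0, 0, 0, 0, 0, 0.5]
  ]
}}

```text
time: 10.7
eef_pos: [0.5629, 0.3175, 0.3]
tcp_rot: [179.5, -0.2, 93.0]
ft_force: [-0.0, 0.7, 0.9]
gripper_width: 0.0215
grip_force: 0.0
```

```bash
cat > m.py <<'E'
from h import *
import sys
o=ctrl.get_obs();print(o['eef_pos'],o['tcp_rot'],o['ft_force'],o['gripper_width'])
a=np.radians(2.95); n=np.array([np.cos(a),np.sin(a),0]); d=np.array([-n[1],n[0],0]); R=np.array([.5237,.3156,.1924])
ps=[viewer.capture(c) for c in("side","top")]
for p in ps:
    w=pts(p).reshape(-1,3);w=w[np.isfinite(w).all(1)]; q=np.stack([(w-R)@n,(w-R)@d,w[:,2]],1); s,l,z=q.T
    # palette: in front of board, excluding the peg neighbourhood
    P=q[(s>.0035)&(s<.1)&(l>-.08)&(l<.065)&(z>.07)&(z<.24)&~((abs(l)<.014)&(z>.18))]
    print(len(P),np.percentile(P,[1,50,99],axis=0).round(4).tolist())
    for z0 in np.arange(.075,.24,.02):
        B=P[abs(P[:,2]-z0)<.01]
        if len(B)>3: print(round(z0,3),len(B),'s',np.percentile(B[:,0],[5,50,95]).round(4),'l',np.percentile(B[:,1],[2,98]).round(4))
cv2.imwrite(f"pics/{sys.argv[1]}.png",np.hstack([cv2.resize(ps[0]["image"][60:180,200:320,::-1],(400,400)),cv2.resize(ps[1]["image"][140:240,30:130,::-1],(400,400))]))
E
python3 m.py r1
```

```text
[0.5628512  0.31752012 0.29998895] [ 1.79457473e+02 -1.69514103e-01  9.29681993e+01] [-0.04257257  0.68324439  0.89049442] 0.021520631981553903
323 [[0.0334, -0.0629, 0.0848], [0.0371, -0.0315, 0.1626], [0.0433, 0.0599, 0.233]]
0.075 4 s [0.0395 0.0395 0.0398] l [-0.0223  0.0347]
0.095 39 s [0.0387 0.0392 0.043 ] l [-0.0627  0.0588]
0.115 41 s [0.0377 0.0385 0.0432] l [-0.0629  0.0507]
0.135 43 s [0.0368 0.0376 0.0431] l [-0.0626  0.044 ]
0.155 41 s [0.0361 0.0368 0.0397] l [-0.0602  0.0595]
0.175 33 s [0.0351 0.0361 0.0396] l [-0.0614  0.0535]
0.195 33 s [0.0347 0.0354 0.0392] l [-0.0627  0.0505]
0.215 42 s [0.0337 0.0344 0.0389] l [-0.0608  0.0475]
0.235 47 s [0.0334 0.0361 0.0392] l [-0.0603  0.0569]
402 [[0.0328, -0.0605, 0.0835], [0.0361, -0.0268, 0.1669], [0.042, 0.0579, 0.2344]]
0.075 7 s [0.0383 0.0387 0.039 ] l [-0.0546  0.0486]
0.095 43 s [0.0378 0.0383 0.0414] l [-0.0606  0.0581]
0.115 46 s [0.0369 0.0374 0.0395] l [-0.0599  0.0579]
0.135 48 s [0.036  0.0367 0.0404] l [-0.0605  0.0465]
0.155 51 s [0.0353 0.036  0.0397] l [-0.0597  0.0579]
0.175 47 s [0.0348 0.0352 0.0385] l [-0.0597  0.0453]
0.195 43 s [0.0338 0.0343 0.0382] l [-0.0604  0.0368]
0.215 39 s [0.0329 0.0336 0.0368] l [-0.06    0.0293]
0.235 78 s [0.0327 0.0355 0.0384] l [-0.0597  0.017 ]
```

View pics/r1.png

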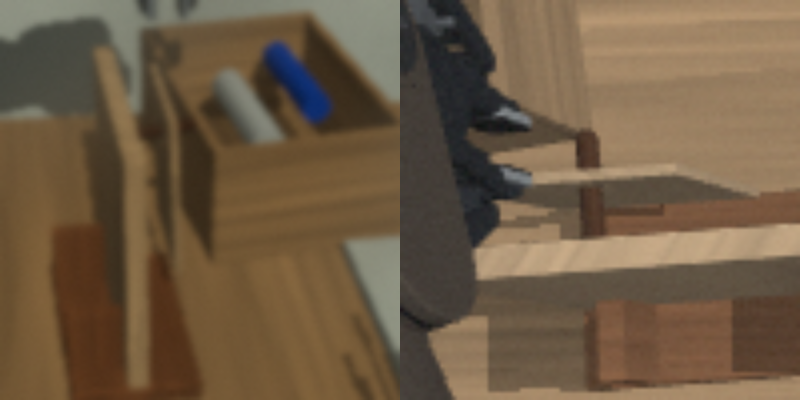

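The palette hangs on the peg about 37 mm off the board, with the peg showing on both sides of it. I'll turn the gripper to straddle the peg and push with both fingertips.

Emit:
{"fn": "move_arm", "kwargs": {
  "motion": [
    [0.3, 0.015, 0.2, 0, 0, -0.154, -0.05],
    [0.3, 0.015, 0, 0, 0, -0.154, -0.05],
    [0.3, 0.015, 0, 0, 0, -0.154, -0.05],
    [0.3, 0.015, 0, 0, 0, -0.154, -0.05],
    [0.1, 0.005, 0, 0, 0, -0.154, -0.05]
  ]
}}

```text
time: 11.22
eef_pos: [0.6137, 0.3189, 0.2993]
tcp_rot: [-179.9, 0.1, 57.9]
ft_force: [-0.2, 0.3, 0.3]
gripper_width: 0.045
grip_force: 0.0
```

Emit:
{"fn": "move_arm", "kwargs": {
  "motion": [
    [0, 0, 0, 0, 0, -0.154, -0.05],
    [0, 0, 0, 0, 0, -0.154, -0.05],
    [0, 0, 0, 0, 0, -0.154, -0.05],
    [0, 0, 0, 0, 0, -0.154, -0.05],
    [0, 0, 0, 0, 0, -0.154, -0.05]
  ]
}}

```text
time: 11.63
eef_pos: [0.6124, 0.3191, 0.2994]
tcp_rot: [-180.0, 0.2, 23.3]
ft_force: [0.5, -0.1, -0.4]
gripper_width: 0.0448
grip_force: 0.0
```

Emit:
{"fn": "move_arm", "kwargs": {
  "motion": [
    [0, 0, 0, 0, 0, -0.154, -0.05],
    [0, 0, 0, 0, 0, -0.154, -0.05],
    [0, 0, 0, 0, 0, -0.154, -0.05],
    [0, 0, 0, -0.007, 0.14, 0, -0.05],
    [0, 0, 0, -0.007, 0.14, 0, -0.05]
  ]
}}

```text
time: 12.05
eef_pos: [0.6112, 0.3196, 0.301]
tcp_rot: [180.0, 13.0, 2.9]
ft_force: [0.1, 0.4, 0.6]
gripper_width: 0.0451
grip_force: 0.0
```

Emit:
{"fn": "move_arm", "kwargs": {
  "motion": [
    [0, 0, 0, -0.007, 0.14, 0, -0.05],
    [0, 0, 0, 0, 0.024, 0, -0.05],
    [0, 0, 0, 0, 0, 0, -0.05],
    [0, 0, 0, 0, 0, 0, -0.05]
  ]
}}

```text
time: 12.38
eef_pos: [0.6127, 0.3193, 0.2999]
tcp_rot: [-180.0, 20.0, 2.9]
ft_force: [-0.2, 0.3, 0.2]
gripper_width: 0.0449
grip_force: 0.0
```

Emit:
{"fn": "move_arm", "kwargs": {
  "motion": [
    [0, 0.02, -0.5, 0, 0, 0, -0.05],
    [0, 0, -0.7, 0, 0, 0, -0.05],
    [0, 0, -0.7, 0, 0, 0, -0.05],
    [0, 0, -0.7, 0, 0, 0, -0.05],
    [0, 0, -0.4, 0, 0, 0, -0.05]
  ]
}}

```text
time: 12.8
eef_pos: [0.6109, 0.3201, 0.1785]
tcp_rot: [180.0, 20.1, 2.9]
ft_force: [-0.1, -0.3, -0.4]
gripper_width: 0.0447
grip_force: 0.0
```

Emit:
{"fn": "move_arm", "kwargs": {
  "motion": [
    [0, 0, -0.2, 0, 0, 0, -0.05],
    [0, 0, 0, 0, 0, 0, -0.05],
    [0, 0, 0, 0, 0, 0, -0.05]
  ]
}}

```text
time: 13.05
eef_pos: [0.6132, 0.3205, 0.1747]
tcp_rot: [-179.9, 19.9, 2.9]
ft_force: [0.1, -0.4, 0.8]
gripper_width: 0.0445
grip_force: 0.0
```

Emit:
{"fn": "move_arm", "kwargs": {
  "motion": [
    [-0.12, -0.006, 0, 0, 0, 0, -0.05],
    [-0.12, -0.006, 0, 0, 0, 0, -0.05],
    [-0.12, -0.006, 0, 0, 0, 0, -0.05],
    [-0.12, -0.006, 0, 0, 0, 0, -0.05],
    [-0.12, -0.006, 0, 0, 0, 0, -0.05]
  ]
}}

```text
time: 13.47
eef_pos: [0.5885, 0.319, 0.174]
tcp_rot: [-179.9, 19.9, 2.9]
ft_force: [0.1, -0.1, 0.8]
gripper_width: 0.0447
grip_force: 0.0
```

Emit:
{"fn": "move_arm", "kwargs": {
  "motion": [
    [-0.12, -0.006, 0, 0, 0, 0, -0.05],
    [-0.12, -0.006, 0, 0, 0, 0, -0.05],
    [-0.1, -0.005, 0, 0, 0, 0, -0.05],
    [-0.1, -0.005, 0, 0, 0, 0, -0.05]
  ]
}}

```text
time: 13.8
eef_pos: [0.5709, 0.318, 0.1733]
tcp_rot: [-179.9, 20.0, 2.9]
ft_force: [0.2, -0.4, -0.2]
gripper_width: 0.0451
grip_force: 0.2
```

Emit:
{"fn": "move_arm", "kwargs": {
  "motion": [
    [-0.08, -0.004, 0, 0, 0, 0, -0.05],
    [-0.08, -0.004, 0, 0, 0, 0, -0.05],
    [-0.08, -0.004, 0, 0, 0, 0, -0.05],
    [-0.08, -0.004, 0, 0, 0, 0, -0.05],
    [-0.08, -0.004, 0, 0, 0, 0, -0.05]
  ]
}}

```text
time: 14.22
eef_pos: [0.5551, 0.3172, 0.1733]
tcp_rot: [-179.9, 20.0, 2.9]
ft_force: [0.4, 0.3, -0.4]
gripper_width: 0.0447
grip_force: 0.2
```

```bash
python3 m.py s1
```

```text
[0.55511451 0.31724637 0.17327127] [-179.9415855    19.99586469    2.88913767] [ 0.41433497  0.27548954 -0.41203745] 0.04470318155221757
449 [[0.0161, -0.0623, 0.0852], [0.0295, -0.0361, 0.2062], [0.0623, 0.0562, 0.2383]]
0.075 5 s [0.0196 0.0199 0.0242] l [-0.0613 -0.0298]
0.095 20 s [0.0195 0.0213 0.0245] l [-0.062 -0.029]
0.115 24 s [0.0188 0.0202 0.0248] l [-0.0626 -0.0338]
0.135 17 s [0.0183 0.0188 0.0222] l [-0.0614 -0.0367]
0.155 16 s [0.0175 0.0187 0.022 ] l [-0.0621 -0.0439]
0.175 37 s [0.0174 0.0215 0.0421] l [-0.0618  0.0192]
0.195 101 s [0.0167 0.0324 0.0466] l [-0.0616  0.0512]
0.215 120 s [0.0163 0.0371 0.0581] l [-0.0595  0.0449]
0.235 109 s [0.0163 0.0399 0.0621] l [-0.0618  0.0561]
504 [[0.0139, -0.0606, 0.0956], [0.0196, -0.0322, 0.2048], [0.063, 0.0351, 0.2392]]
0.095 22 s [0.0187 0.0192 0.0238] l [-0.0608  0.0457]
0.115 34 s [0.0181 0.0187 0.0227] l [-0.0607  0.0298]
0.135 35 s [0.0174 0.0177 0.0209] l [-0.0604  0.0354]
0.155 36 s [0.0164 0.0169 0.0215] l [-0.0605  0.0264]
0.175 44 s [0.0158 0.0166 0.043 ] l [-0.0601  0.0238]
0.195 80 s [0.015  0.0298 0.0464] l [-0.06    0.0231]
0.215 91 s [0.0142 0.0354 0.0567] l [-0.0588 -0.0172]
0.235 160 s [0.0142 0.0381 0.0614] l [-0.0577 -0.0167]
```

View pics/s1.png

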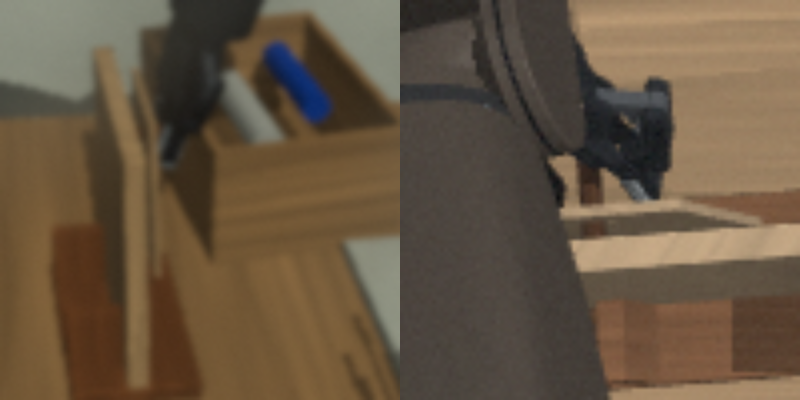

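Emit:
{"fn": "move_arm", "kwargs": {
  "motion": [
    [-0.06, -0.003, 0, 0, 0, 0, -0.05],
    [-0.06, -0.003, 0, 0, 0, 0, -0.05],
    [-0.06, -0.003, 0, 0, 0, 0, -0.05],
    [-0.06, -0.003, 0, 0, 0, 0, -0.05],
    [-0.05, -0.003, 0, 0, 0, 0, -0.05]
  ]
}}

```text
time: 14.73
eef_pos: [0.5435, 0.3167, 0.1733]
tcp_rot: [-179.9, 20.0, 2.9]
ft_force: [0.4, 0.1, -1.2]
gripper_width: 0.045
grip_force: 0.2
```

Emit:
{"fn": "move_arm", "kwargs": {
  "motion": [
    [-0.025, -0.001, 0, 0, 0, 0, -0.05],
    [-0.025, -0.001, 0, 0, 0, 0, -0.05],
    [0, 0, 0, 0, 0, 0, -0.05]
  ]
}}

```text
time: 14.98
eef_pos: [0.5415, 0.3166, 0.1734]
tcp_rot: [-179.9, 20.0, 2.9]
ft_force: [0.4, 0.1, 0.4]
gripper_width: 0.0449
grip_force: 0.1
```

Emit:
{"fn": "move_arm", "kwargs": {
  "motion": [
    [-0.025, -0.001, 0, 0, 0, 0, -0.05],
    [0, 0, 0, 0, 0, 0, -0.05]
  ]
}}

```text
time: 15.15
eef_pos: [0.5407, 0.3166, 0.1734]
tcp_rot: [-179.9, 20.0, 2.9]
ft_force: [0.1, 0.5, -0.0]
gripper_width: 0.0452
grip_force: 0.1
```

Emit:
{"fn": "move_arm", "kwargs": {
  "motion": [
    [-0.02, -0.001, 0, 0, 0, 0, -0.05],
    [0, 0, 0, 0, 0, 0, -0.05]
  ]
}}

```text
time: 15.32
eef_pos: [0.5399, 0.3165, 0.1733]
tcp_rot: [-179.9, 20.0, 2.9]
ft_force: [1.1, 0.5, -0.4]
gripper_width: 0.0451
grip_force: 0.1
```

Emit:
{"fn": "move_arm", "kwargs": {
  "motion": [
    [-0.02, -0.001, 0, 0, 0, 0, -0.05],
    [0, 0, 0, 0, 0, 0, -0.05]
  ]
}}

```text
time: 15.48
eef_pos: [0.539, 0.3165, 0.1733]
tcp_rot: [-179.9, 20.0, 2.9]
ft_force: [0.3, -0.0, -0.7]
gripper_width: 0.0444
grip_force: 0.1
```

```bash
python3 m.py t1
```

```text
[0.5390329  0.31646158 0.17333166] [-179.94118824   20.01128725    2.89308199] [ 0.30294714 -0.01988967 -0.71730812] 0.0444445645771656
232 [[0.0061, -0.0592, 0.1769], [0.0252, -0.0312, 0.2189], [0.0478, 0.0531, 0.2396]]
0.175 11 s [0.0183 0.0233 0.0291] l [-0.0352 -0.0269]
0.195 59 s [0.015  0.0223 0.032 ] l [-0.0389  0.0247]
0.215 73 s [0.0176 0.0252 0.0427] l [-0.0566  0.033 ]
0.235 89 s [0.0064 0.0263 0.0475] l [-0.0592  0.054 ]
256 [[0.0039, -0.0592, 0.1755], [0.0228, -0.0313, 0.2246], [0.0486, 0.0239, 0.2398]]
0.175 12 s [0.0157 0.0217 0.0269] l [-0.0217  0.024 ]
0.195 58 s [0.0113 0.0176 0.0302] l [-0.0367  0.0237]
0.215 61 s [0.0064 0.0227 0.041 ] l [-0.0594 -0.0223]
0.235 125 s [0.0041 0.025  0.0468] l [-0.0563 -0.0178]
```

Emit:
{"fn": "move_arm", "kwargs": {
  "motion": [
    [-0.02, -0.001, 0, 0, 0, 0, -0.05],
    [0, 0, 0, 0, 0, 0, -0.05]
  ]
}}

```text
time: 15.75
eef_pos: [0.5389, 0.3164, 0.1734]
tcp_rot: [-179.9, 19.9, 2.9]
ft_force: [1.4, -0.4, -1.1]
gripper_width: 0.0445
grip_force: 1.1
```

Emit:
{"fn": "move_arm", "kwargs": {
  "motion": [
    [-0.02, -0.001, 0, 0, 0, 0, -0.05],
    [0, 0, 0, 0, 0, 0, -0.05]
  ]
}}

```text
time: 15.92
eef_pos: [0.5388, 0.3164, 0.1734]
tcp_rot: [-179.9, 19.8, 2.9]
ft_force: [5.6, 0.2, -1.8]
gripper_width: 0.0451
grip_force: 2.7
```

Contact: 5.6 N against the board. Backing off along the peg, then up and clear.

Emit:
{"fn": "move_arm", "kwargs": {
  "motion": [
    [0.05, 0.002, 0, 0, 0, 0, -0.05],
    [0.1, 0.005, 0, 0, 0, 0, -0.05],
    [0.3, 0.015, 0, 0, 0, 0, -0.05],
    [0.4, 0.02, 0, 0, 0, 0, -0.05],
    [0.5, 0.025, 0, 0, 0, 0, -0.05]
  ]
}}

```text
time: 16.33
eef_pos: [0.5908, 0.3193, 0.1733]
tcp_rot: [-180.0, 20.2, 2.9]
ft_force: [-0.1, 0.6, -0.3]
gripper_width: 0.0446
grip_force: 0.0
```

Emit:
{"fn": "move_arm", "kwargs": {
  "motion": [
    [0.4, 0.02, 0, 0, 0, 0, -0.05],
    [0.2, 0.01, 0.3, 0, 0, 0, -0.05],
    [0, 0, 0.8, 0, 0, 0, -0.05],
    [0, 0, 0.8, 0, 0, 0, -0.05],
    [0, 0, 0.8, 0, 0, 0, -0.05]
  ]
}}

```text
time: 16.75
eef_pos: [0.6148, 0.3201, 0.2815]
tcp_rot: [-180.0, 20.3, 2.9]
ft_force: [0.5, -0.3, 0.9]
gripper_width: 0.0446
grip_force: 0.0
```

Emit:
{"fn": "move_arm", "kwargs": {
  "motion": [
    [0, 0, 0.8, 0, 0, 0, -0.05],
    [0, -0.8, 0.5, 0, 0, 0, -0.05],
    [0, -0.8, 0.2, 0, 0, 0, -0.05],
    [0, -0.8, 0, 0, 0, 0, -0.05],
    [0, 0, 0, 0, 0, 0, -0.05]
  ]
}}

```text
time: 17.17
eef_pos: [0.616, 0.2195, 0.343]
tcp_rot: [179.9, 20.0, 2.6]
ft_force: [0.3, 0.8, -0.3]
gripper_width: 0.0449
grip_force: 0.0
```

```bash
python3 m.py u1
python3 - <<'E'
from h import *
for c in("side","top"):
    w=pts(viewer.capture(c)).reshape(-1,3);w=w[np.isfinite(w).all(1)]
    a=np.radians(2.95); n=np.array([np.cos(a),np.sin(a),0]); d=np.array([-n[1],n[0],0]); R=np.array([.5237,.3156,.1924])
    s,l,z=(w-R)@n,(w-R)@d,w[:,2]
    for z0 in np.arange(.08,.25,.02):
        k=(abs(z-z0)<.01)&(abs(s)<.02)&(abs(l)<.2)
        if k.sum()>3: print(c,round(z0,2),k.sum(),np.percentile(s[k],[5,50,95]).round(4),np.percentile(l[k],[2,98]).round(3))
E
```

```text
[0.61600489 0.21953176 0.34299628] [179.91889881  19.9868754    2.57597074] [ 0.30711867  0.77835294 -0.28686286] 0.04491091639976963
8 [[0.0052, -0.0564, 0.2258], [0.0064, -0.0292, 0.2275], [0.007, 0.0585, 0.2293]]
0.235 8 s [0.0054 0.0064 0.007 ] l [-0.0557  0.0573]
3 [[0.0044, -0.0597, 0.2023], [0.0056, -0.0596, 0.2048], [0.0058, -0.0583, 0.2158]]
side 0.08 88 [-0.0189 -0.0166 -0.0008] [-0.148  0.059]
side 0.1 77 [-0.017  -0.0165 -0.0005] [-0.149  0.055]
side 0.12 79 [-0.0171 -0.0165 -0.0004] [-0.149  0.048]
side 0.14 86 [-0.0171 -0.0165 -0.0003] [-0.149  0.053]
side 0.16 93 [-0.0171 -0.0164 -0.0004] [-0.149  0.066]
side 0.18 89 [-0.017  -0.0166  0.    ] [-0.148  0.06 ]
side 0.2 103 [-0.0172 -0.0159  0.0156] [-0.149  0.054]
side 0.22 109 [-0.0172 -0.0157  0.0063] [-0.149  0.05 ]
side 0.24 304 [-0.0171 -0.0098 -0.0002] [-0.147  0.067]
top 0.08 57 [-0.0197 -0.0176 -0.0032] [-0.147 -0.022]
top 0.1 53 [-0.0179 -0.0175 -0.0063] [-0.146 -0.026]
top 0.12 52 [-0.0178 -0.0175 -0.0043] [-0.146 -0.034]
top 0.14 51 [-0.0179 -0.0175 -0.0039] [-0.146 -0.044]
top 0.16 57 [-0.0179 -0.0176 -0.0051] [-0.146 -0.053]
top 0.18 56 [-0.0178 -0.0175 -0.0035] [-0.146 -0.05 ]
top 0.2 53 [-0.0179 -0.0175 -0.0021] [-0.147 -0.057]
top 0.22 63 [-0.0179 -0.0175  0.0032] [-0.146 -0.059]
top 0.24 360 [-0.0176 -0.0095 -0.0009] [-0.146 -0.069]
```

View pics/u1.png

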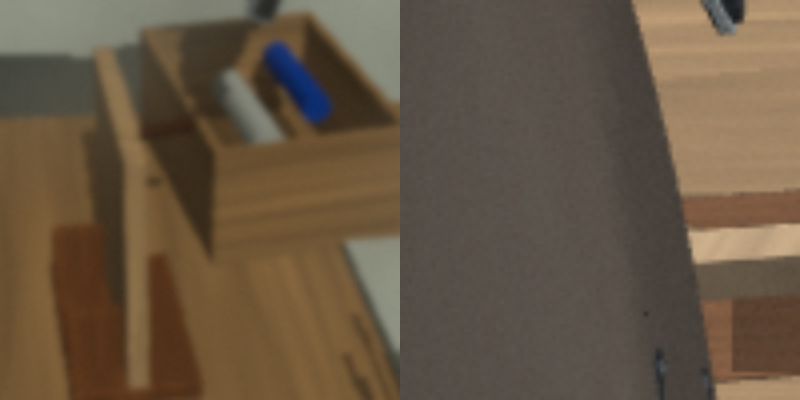

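Emit:
{"fn": "move_arm", "kwargs": {
  "motion": [
    [0, -0.9, 0, 0, 0, 0, -0.05],
    [0, -0.9, 0, 0, 0, 0, -0.05],
    [0, -0.9, 0, 0, 0, 0, -0.05],
    [0, -0.9, 0, 0, 0, 0, -0.05],
    [0, -0.9, 0, 0, 0, 0, -0.05]
  ]
}}

```text
time: 17.78
eef_pos: [0.6153, 0.0445, 0.3407]
tcp_rot: [-179.9, 20.1, 3.1]
ft_force: [-0.2, 0.6, -0.3]
gripper_width: 0.0443
grip_force: 0.0
```

Emit:
{"fn": "move_arm", "kwargs": {
  "motion": [
    [0, -0.5, 0, 0, 0, 0, -0.05],
    [0, -0.3, 0, 0, 0, 0, -0.05],
    [0, 0, 0, 0, 0, 0, -0.05]
  ]
}}

```text
time: 18.03
eef_pos: [0.6156, 0.0113, 0.3407]
tcp_rot: [-179.9, 20.1, 2.8]
ft_force: [0.5, 0.3, -1.0]
gripper_width: 0.0446
grip_force: 0.0
```

```bash
python3 m.py v1
python3 - <<'E'
from h import *
w=pts(viewer.capture("top")).reshape(-1,3);w=w[np.isfinite(w).all(1)]
a=np.radians(2.95); n=np.array([np.cos(a),np.sin(a),0]); d=np.array([-n[1],n[0],0]); R=np.array([.5237,.3156,.1924])
s,l,z=(w-R)@n,(w-R)@d,w[:,2]
k=(s>.001)&(s<.012)&(abs(l)<.075)&(z>.215)&(z<.242)&(abs(l)>.009)
print(k.sum(),np.polyfit(l[k],z[k],1),np.polyfit(l[k],s[k],1),np.percentile(l[k],[1,99]),np.percentile(s[k],[5,50,95]))
E
```

```text
[0.61563176 0.011264   0.34071768] [-179.93253055   20.0797761     2.8012775 ] [ 0.51932569  0.31321733 -0.99192817] 0.044618226105115406
7 [[0.0056, -0.0524, 0.2258], [0.0066, -0.0262, 0.2286], [0.0067, 0.0551, 0.2294]]
0.235 7 s [0.0056 0.0066 0.0067] l [-0.052   0.0542]
65 [[0.0036, -0.0596, 0.2063], [0.0052, -0.0191, 0.2276], [0.0065, 0.0597, 0.2307]]
0.215 8 s [0.0041 0.0052 0.006 ] l [-0.0594  0.0604]
0.235 56 s [0.0037 0.0052 0.0063] l [-0.0563  0.0582]
94 [0.00899123 0.22751585] [-0.0015642   0.00449398] [-0.05881651  0.05921132] [0.00272315 0.00446018 0.00635238]
```

View pics/v1.png

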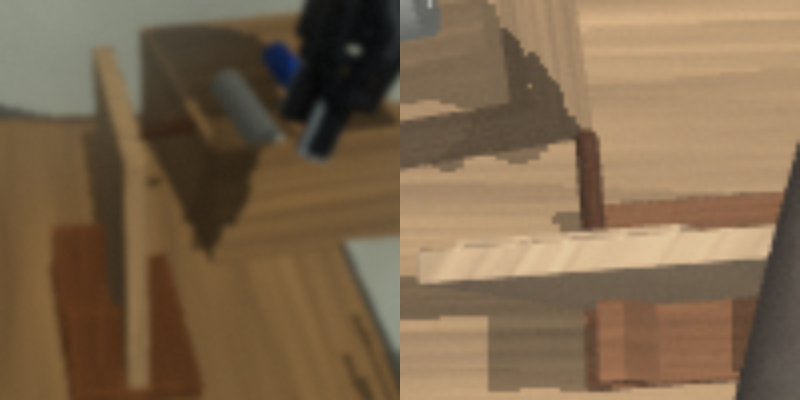

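The palette lies flat and level against the board: its top edge is at 0.2275 m, so the hole sits 5 mm below the peg axis as expected.

```bash
python3 -c "
from cell import ctrl
print(ctrl.finish_job())"
```

```text
the job is handed in; nothing more can be done
None
```

The palette hangs by its hole on the peg, flat and straight against the board by my last camera measurements, and I handed the job in at about 18 s; the hand-in call returned no verdict.

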